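# Third hand for nailing the back wall of a crib stable

## Robot

A 7-joint arm with a two-finger parallel gripper is mounted at the origin on the work surface. World frame = base frame: x ahead of the robot, y to its left, z up, the work surface at z = 0. Lengths are in mm, angles in rad, forces in N, time in s.
With the tool pointing down it reaches from about 400 to 875 mm from the base axis. Payload 4.4 kg.
Tool frame: the origin (TCP) lies midway between the tips of the shut fingers; the grasp point (between the pads) lies 19 mm behind it; z points along the fingers, y is the line along which they close (so a half turn about z gives the same grasp; the last joint's range is limited). The gripper opens to 85 mm and grips with 20 to 120 N. Pads are 22 mm wide; open, the fingers measure 114 mm over their backs; the gripper's body (76 mm by 85 mm) begins 54 mm behind the grasp point. The pads swing forward as they close: fully open they stand 13 mm farther back than shut.
Start: joints at [1.067, 0.628, 0.038, 1.517, -0.027, 0.996, -0.02], TCP at [275.594, -588.698, 231.313] pointing down, gripper open.
Joint ranges: [-3.06, 3.06], [-0.37, 2.12], [-1.25, 1.32], [0.18, 2.47], [-1.1, 4.24], [0.23, 1.98], [-2.94, 2.94]. Speed limits (rad/s): [2.57, 2.57, 3.14, 3.14, 3.14, 3.14, 3.14].

## Interface

Orientations are given as [roll, pitch, yaw] about the fixed x, y, z axes, in that order (R = Rz(yaw) Ry(pitch) Rx(roll)).
In Python, from cell import read_state, get_image, finish_job gives the robot as it stands.
- The arm moves only by the tool send_rows, never from a script. Its argument "series" is a list of rows, each an object of numbers: "ax", "ay", "az": the turn, a rotation vector about the tool's x, y, z in rad; "dx", "dy", "dz": the shift along the tool's x, y, z in cm; "hand": the closure, from 0 (fully open) to 1 (shut). In form: [{"ax": .., "ay": .., "az": .., "dx": .., "dy": .., "dz": .., "hand": ..}, ...]. A call has 1 to 10 rows; each row is the pose to reach, as a shift and turn from the pose commanded when the call began, along the tool's axes at that moment; what a row does not reach only later rows make up. A row lasts 1/10 s, in which the tool goes at most 50 mm and 8.59 degrees, less where a joint would pass 70% of its speed; a pose out of reach is approached as far as the arm can. A call with a gripper value outside its range is refused whole. The fingers move at their own pace and stop on an object; the grip force is fixed at half the most. Time passes only in rows, so rows that repeat a pose let the fingers close. It gives the time, the measured TCP pose, the force, the opening and the grip force at its end, in the units of the state.
- read_state(): the state, without advancing time (a new reading comes with each control period).
- get_image(name): name is "scene" or "top" or "wrist"; returns a dict with "pixels" (384x512x3 uint8, red, green, blue), "mtx" (3x3 intrinsics, pixels), "R" (3x3) and "t" (3): a world point X has camera coordinates R X + t. Camera axes: x right, y down, z forward; pixel columns grow to the right and rows downward; lengths in mm; the calibration is good to about 2 mm. A picture is of the moment at which its call begins. There is no depth.
- finish_job(): hands the job in; it is judged then, once.
The state is a dict: "clock": time; "qpos": joint angles; "qd": joint speeds; "tau": joint torques, N m; "eef_pos": TCP position; "tool_rot": TCP orientation; "force": force on the tool from outside, world axes, zero at the start; "torque": the same for the moment, N m; "width": finger opening in mm; "gripper_force": force on a finger pad.
Only numpy, scipy, OpenCV 4.12 (cv2) and the standard library are available. Lean on these libraries where they do the work, as an engineer would, in place of code of your own. Each camera call takes 0.05 s, during which the arm holds its last target. There are 200 camera calls.

## Task

Lift the brown plank wall out of the drying rack and stand it on the baseboard behind the half-built stable, smooth side flat against the two rear posts and its ends level with the posts' outer sides. Press it gently and squarely against both posts with a steady push of about 10 N, and finish while still holding and pressing it there, so that I can nail it on. Leave the other two walls, the glue bottle and the hammer where they are.

Things in the scene. Friction and masses are not known exactly. Their poses are not given: they have to be found in the camera images.
- back_wall: The wall to fit: dark brown upright planks, 170 mm long (y), 10 thick (x), 110 high (z), 0.08 to 0.17 kg. Origin: mid-thickness and mid-length, at the lower edge. +x face smooth; -x face has two level light-wood battens, 5 mm proud, 25 to 35 and 48 to 58 mm above the lower edge, plain above. Starts upright in one of the rack's slots, smooth face away from the robot.
- window_wall: Bystander: cream plastered wall with a square window, same outer size and origin as the brown wall, in another slot of the rack.
- door_wall: Bystander: grey stone wall with a doorway open at the foot, same outer size and origin, in another slot of the rack.
- rack: Fixed plywood drying rack, 190 mm (x) by 110 (y); origin: centre of its underside. Three slots along its y, at x = -55, 0 and +55 mm: floor 10 mm above the bench, 13 mm wide, between ridges 18 mm high. Walls stick out 30 mm at each end and must rise straight up by 20 mm to come free.
- baseboard: Fixed plywood baseboard, 240 mm (x) by 250 (y), 15 thick; origin: centre of its underside. Two low cleats hold it at its sides. The stable stands on it: +x is the stable's front, its back (-x) faces the robot.
- seat (a point): Point on the baseboard's top (15 mm above the bench), midway between the rear posts, in the plane of their rear faces. Its axes: +x is the level way to press, into the stable; y runs along the wall. With the wall home, its origin is at x = -5 mm, y = 0, z = 0 from here, axes parallel. The baseboard reaches 75 mm further back from here.
- frame: The stable's rigid glued frame, fixed to the baseboard, 140 mm (x) by 170 (y), with its rear posts. Heights above the baseboard: posts 105 mm, side plates on them up to 119 (set back 5 mm), front lintel up to 133. Between the rear posts it is open above a 10 mm sill, 138 mm wide, 124 mm deep. Origin: centre of the baseboard's top.
- post_left: Rear post on the stable's +y side, 16 by 16 mm and 105 mm tall, rigid; origin at the centre of its foot, 8 mm in front of and 77 mm to the +y side of the seat point.
- post_right: Rear post on the -y side, alike, 77 mm to the -y side of the seat point.
- glue: Bystander: white glue bottle with an orange cap, 52 mm across, 150 mm tall, standing; origin at the centre of its foot.
- hammer: Bystander: hammer, 240 mm long, lying on the bench left of the stable; its handle lies along its x.

How it is judged:
By the outcome, as a careful person would: the job done as asked, in the order asked, and still so for the second after the job is handed in, while the arm keeps its last pose, push and grip.
It also fails if it takes over 64 s, if anything falls off the work surface, if the arm or the gripper's body presses on something with over 40 N, if the wrist force passes 120 N, or if a joint passes its speed limit or range.

## Working session

There is one attempt and no reset: what is moved stays moved. The work goes in short steps, Python scripts to look and compute and a tool call to move; the robot and the scene stay as the last step left them, time stands still between calls to the robot, and variables do not carry over. Pictures are saved under pics/ and viewed, at most 10 in all, crops included, and the job is handed in when it is done.

Besides the shell and the picture viewer there is one more tool, called after "Emit:" as name([rows], argument=value, ...), one row to a line, values as JSON. send_rows: Moves the arm, as the interface text tells. Its arguments: {"type":"object","properties":{"series":{"type":"array","items":{"type":"object","properties":{"ax":{"type":"number"},"ay":{"type":"number"},"az":{"type":"number"},"dx":{"type":"number"},"dy":{"type":"number"},"dz":{"type":"number"},"hand":{"type":"number"}}}}},"required":["series"]}

```bash
mkdir -p pics; ls; cat > h.py <<'E'
import numpy as np, cv2
from cell import read_state, get_image, finish_job
def ray(im,u,v):
    d=im["R"].T@np.linalg.inv(im["mtx"])@np.array([u,v,1.0]); return -im["R"].T@im["t"], d
def onz(im,u,v,z):
    c,d=ray(im,u,v); return c+d*(z-c[2])/d[2]
def proj(im,X):
    p=im["mtx"]@(im["R"]@np.array(X,float)+im["t"]); return p[:2]/p[2]
def grab(name):
    im=get_image(name); im={k:np.array(v) for k,v in im.items()}; return im
def save(im,fn): cv2.imwrite(fn,cv2.cvtColor(im["pixels"].astype(np.uint8),cv2.COLOR_RGB2BGR))
E
python3 - <<'E'
from h import *
import pickle
for n in("scene","top"):
    im=grab(n); save(im,f"pics/{n}0.png"); pickle.dump(im,open(n+"0.pkl","wb"))
    print(n,-im["R"].T@im["t"], im["R"][2])
print(read_state())
E
```

```text
pics
scene [1541.8225672    72.50854373  853.87792363] [-0.76827885  0.01155412 -0.64001102]
top [ 419.2261814    68.68864798 1082.342885  ] [ 1.68748132e-01 -4.62047445e-04 -9.85659097e-01]
{'clock': 0.1, 'qpos': array([ 1.06720649,  0.62923801,  0.03844641,  1.51826878, -0.02702421,
        0.99627413, -0.02000383]), 'qd': array([-0.00057192, -0.00442038, -0.00024556, -0.00168696, -0.00046752,
        0.00066843, -0.0021336 ]), 'tau': array([ 2.16581568e-03, -5.64538264e+01,  1.23002686e+00, -1.93975335e+01,
        1.12401330e-02,  5.36947337e-03, -2.02333484e-05]), 'eef_pos': array([ 275.36040901, -588.18499881,  230.49093082]), 'tool_rot': array([-3.13992200e+00, -3.55812587e-06,  4.37771480e-01]), 'force': array([ 0.69936441, -0.85327124, -0.50937338]), 'torque': array([ 0.02444366, -0.00733696,  0.01234371]), 'gripper_force': 0.0, 'width': 85.43792583305682}
```

View pics/scene0.png

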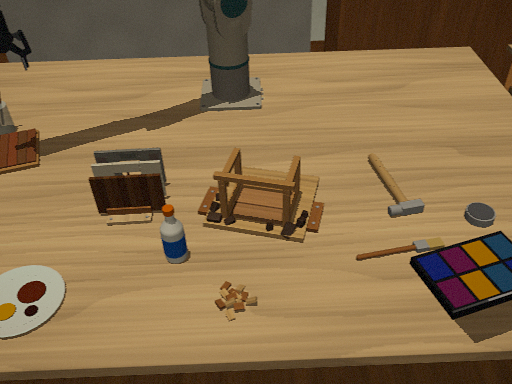

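View pics/top0.png

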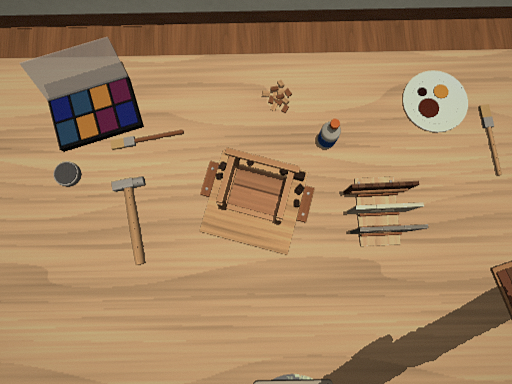

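The scene view shows the brown wall in the front slot of the rack (around 128,195), the glue at (173,240), and the stable at (260,195). In the top view the brown wall runs about (343,191)–(419,184), and the stable's rear baseboard edge about (200,232)–(289,254). I'll enlarge the top view to measure.

```bash
python3 - <<'E'
from h import *
import pickle
im=pickle.load(open("top0.pkl","rb"))
c=im["pixels"][140:265,190:438].astype(np.uint8)
c=cv2.resize(c,None,fx=3.2,fy=3.2,interpolation=cv2.INTER_CUBIC)
cv2.imwrite("pics/topcrop.png",c[:,:,::-1])
for n,u,v,z in [("bb back L",200,232,15),("bb back R",289,254,15),("wall L top",343,192,120),("wall R top",419,183,120),("glue",335,125,150),("hammer head",128,183,20)]:
    print(n,onz(im,u,v,z).round(0))
E
```

```text
bb back L [488. 242.  15.]
bb back R [424.  -0.  15.]
wall L top [ 575. -134.  120.]
wall R top [ 594. -326.  120.]
glue [ 741. -116.  150.]
hammer head [627. 444.  20.]
```

View pics/topcrop.png

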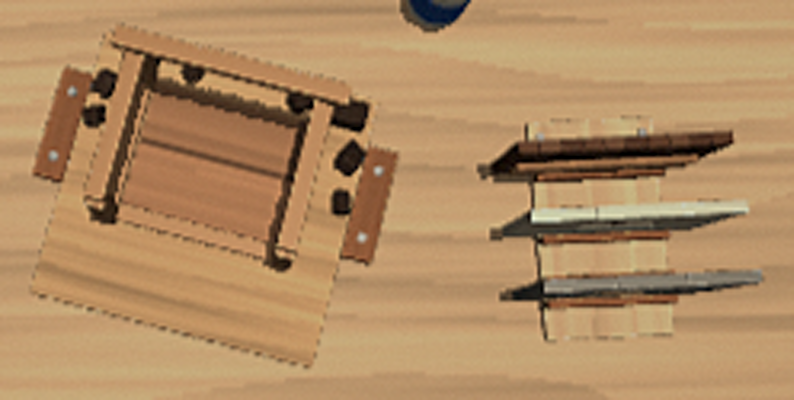

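The enlarged view shows the baseboard rear corners at crop (32,292) and (310,365), the brown wall's top edge at crop (525,145)–(733,132), and the rear posts near (100,205) and (283,258).

```bash
python3 - <<'E'
from h import *
import pickle
im=pickle.load(open("top0.pkl","rb"))
P=lambda u,v,z: onz(im,190+u/3.2,140+v/3.2,z)
A,B=P(32,292,15),P(310,365,15)
d=A-B; print("back edge",A.round(),B.round(),np.linalg.norm(d)); yaw=np.arctan2(-d[0],d[1]); 
m=(A+B)/2; print("seat",m+75*np.array([np.cos(yaw),np.sin(yaw),0]),"yaw",yaw)
for z in (120,):
  A,B=P(525,148,z),P(733,134,z); d=A-B
  print("wall",A.round(),B.round(),np.linalg.norm(d),(A+B)/2,"yaw",np.arctan2(-d[0],d[1]))
# side plates top outer rear corners (z=15+119)
A,B=P(87,200,134),P(297,258,134); d=A-B; print("plates rear",A.round(),B.round(),np.linalg.norm(d),(A+B)/2,np.arctan2(-d[0],d[1]))
s=read_state(); print(s["eef_pos"],s["tool_rot"])
w=grab("wrist"); print(-w["R"].T@w["t"],w["R"])
E
```

```text
back edge [490. 242.  15.] [424.   6.  15.] 245.57362925968124
seat [529.04676834 103.72771731  15.        ] yaw -0.27144759958974396
wall [ 589. -162.  120.] [ 597. -327.  120.] 164.81337492471155 [ 593.22412027 -244.52898235  120.        ] yaw 0.05045279084824172
plates rear [552. 181. 134.] [504.  20. 134.] 167.67673003952345 [528.04798504 100.67486478 134.        ] -0.2878225310531458
[ 275.36040901 -588.18499881  230.49093082] [-3.13992200e+00 -3.55812587e-06  4.37771480e-01]
[ 345.3583735  -555.30759482  373.17424533] [[ 0.42458853 -0.90538571 -0.00113954]
 [-0.8627831  -0.40499057  0.30263503]
 [-0.27446293 -0.12751218 -0.95310584]]
```

```bash
cat >> h.py <<'E'
from scipy.spatial.transform import Rotation as Ro
def delta(target,yaw,tilt=None,cur=None):
    """shift (cm) and rotvec in tool axes from the measured pose to target (mm), tool down with yaw"""
    s=read_state(); Rc=Ro.from_euler("xyz",s["tool_rot"]); Rt=Ro.from_euler("xyz",[np.pi,0,yaw])
    return (Rc.inv().apply(np.array(target,float)-s["eef_pos"])/10).round(2), (Rc.inv()*Rt).as_rotvec().round(3)
E
python3 -c "
from h import *
print(delta([593,-245,270],1.62))"
```

```text
(array([ 43.32, -17.63,  -3.91]), array([-1.000e-03, -1.000e-03, -1.182e+00]))
```

Emit:
send_rows([
  {"dz":-2,"hand":0.6},
  {"dx":4,"dy":-1.6,"dz":-4,"az":-0.13,"hand":0.6},
  {"dx":9,"dy":-3.6,"dz":-4,"az":-0.26,"hand":0.6},
  {"dx":14,"dy":-5.6,"dz":-4,"az":-0.39,"hand":0.6},
  {"dx":19,"dy":-7.6,"dz":-4,"az":-0.52,"hand":0.6},
  {"dx":24,"dy":-9.6,"dz":-4,"az":-0.65,"hand":0.6},
  {"dx":29,"dy":-11.6,"dz":-4,"az":-0.78,"hand":0.6},
  {"dx":33,"dy":-13.4,"dz":-4,"az":-0.91,"hand":0.6},
  {"dx":37,"dy":-15,"dz":-4,"az":-1.04,"hand":0.6},
  {"dx":40,"dy":-16.4,"dz":-4,"az":-1.12,"hand":0.6},
])

```text
invalid input at $.series[0]: expected keys ax, ay, az, dx, dy, dz, hand
```

Emit:
send_rows([
  {"dx":0.5,"dy":-3,"az":-0.06,"hand":0.6},
  {"dx":0.5,"dy":-3.4,"az":-0.06,"hand":0.6},
  {"dx":0.5,"dy":-3.4,"az":-0.06,"hand":0.6},
  {"dx":0.5,"dy":-3.4,"az":-0.06,"hand":0.6},
])

```text
invalid input at $.series[0]: expected keys ax, ay, az, dx, dy, dz, hand
```

```bash
python3 - <<'E'
from h import *
import pickle
s=read_state(); print(s["clock"],s["eef_pos"],s["tool_rot"],s["width"],s["force"])
im=grab("wrist"); save(im,"pics/w1.png"); pickle.dump(im,open("w1.pkl","wb"))
print(delta([593,-245,200],1.62))
E
```

```text
0.15 [ 275.40578204 -588.25447051  230.59654545] [-3.14012097e+00 -1.94688793e-05  4.37783116e-01] 85.148596781445 [ 0.42654413  0.83911704 -0.05917819]
(array([ 43.32, -17.63,   3.09]), array([-1.000e-03, -1.000e-03, -1.182e+00]))
```

View pics/w1.png

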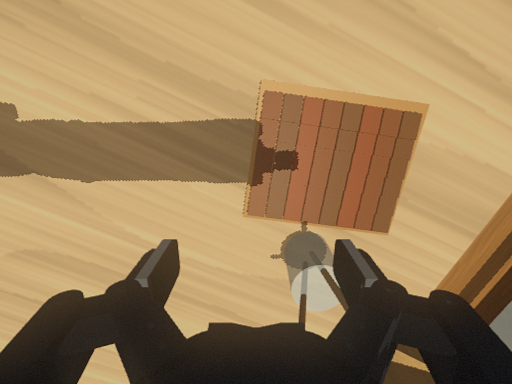

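The call was refused because every key is required, so the arm hasn't moved. The picture shows only the start area: a plank roof board at (335,155) and the open fingers.

Emit:
send_rows([
  {"ax":0,"ay":0,"az":0,"dx":0,"dy":0,"dz":-2,"hand":0.6},
  {"ax":0,"ay":0,"az":-0.13,"dx":4,"dy":-1.6,"dz":-4,"hand":0.6},
  {"ax":0,"ay":0,"az":-0.26,"dx":8.5,"dy":-3.4,"dz":-4,"hand":0.6},
  {"ax":0,"ay":0,"az":-0.39,"dx":13,"dy":-5.3,"dz":-4,"hand":0.6},
  {"ax":0,"ay":0,"az":-0.52,"dx":17.5,"dy":-7.1,"dz":-4,"hand":0.6},
  {"ax":0,"ay":0,"az":-0.65,"dx":22,"dy":-8.9,"dz":-4,"hand":0.6},
  {"ax":0,"ay":0,"az":-0.78,"dx":26.5,"dy":-10.8,"dz":-4,"hand":0.6},
  {"ax":0,"ay":0,"az":-0.91,"dx":31,"dy":-12.6,"dz":-4,"hand":0.6},
  {"ax":0,"ay":0,"az":-1.04,"dx":35.5,"dy":-14.4,"dz":-4,"hand":0.6},
  {"ax":0,"ay":0,"az":-1.12,"dx":40,"dy":-16.3,"dz":-4,"hand":0.6},
])

```text
clock: 1.2
eef_pos: [569.7, -270.2, 271.3]
tool_rot: [-3.142, 0.0, 1.562]
force: [1.0, -1.4, 0.7]
width: 34.4
gripper_force: 0.0
```

Emit:
send_rows([
  {"ax":0,"ay":0,"az":-0.06,"dx":0.5,"dy":-3.2,"dz":0,"hand":0.6},
  {"ax":0,"ay":0,"az":-0.06,"dx":0.5,"dy":-3.4,"dz":0,"hand":0.6},
  {"ax":0,"ay":0,"az":-0.06,"dx":0.5,"dy":-3.4,"dz":0,"hand":0.6},
])

```text
clock: 1.5
eef_pos: [534.3, -266.5, 271.3]
tool_rot: [-3.141, 0.001, 1.617]
force: [0.4, 0.5, -0.4]
width: 33.9
gripper_force: 0.0
```

Emit:
send_rows([
  {"ax":0,"ay":0,"az":0,"dx":1,"dy":3,"dz":0,"hand":0.6},
  {"ax":0,"ay":0,"az":0,"dx":1.8,"dy":6,"dz":-2,"hand":0.6},
  {"ax":0,"ay":0,"az":0,"dx":1.8,"dy":6,"dz":-2,"hand":0.6},
])

```text
clock: 1.8
eef_pos: [599.7, -243.3, 293.6]
tool_rot: [3.133, -0.0, 1.62]
force: [-0.7, 1.0, -0.5]
width: 34.1
gripper_force: 0.0
```

```bash
python3 - <<'E'
from h import *
import pickle
s=read_state(); print(s["clock"],s["eef_pos"],s["tool_rot"],s["width"],s["force"])
im=grab("wrist"); save(im,"pics/w2.png"); pickle.dump(im,open("w2.pkl","wb"))
print(-im["R"].T@im["t"])
E
```

```text
1.8 [ 599.68617769 -243.3110683   293.62852528] [ 3.13285682e+00 -4.42872019e-04  1.62017332e+00] 34.06874071118417 [-0.74579047  1.02142187 -0.51418774]
[ 594.41198887 -165.86226937  436.34721612]
```

View pics/w2.png

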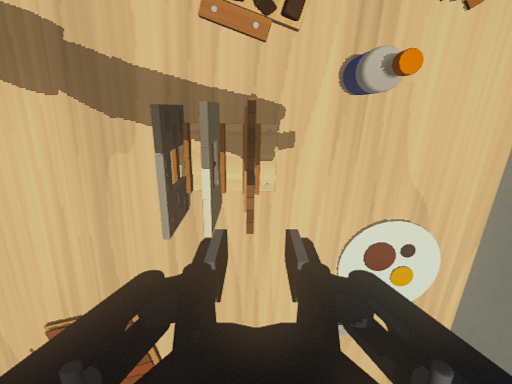

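The wrist view shows the brown wall's top edge as a vertical strip from (251,98) to (250,233), about 10 px wide, with the cream wall at column 208 and the grey one at about 165.

```bash
python3 - <<'E'
from h import *
import pickle
im=pickle.load(open("w2.pkl","rb")); p=im["pixels"].astype(np.uint8)
g=p.sum(2)
for v in (110,140,170,200,225): print(v,g[v,240:266].tolist())
print([ (v,p[v,250].tolist()) for v in list(range(92,102))+list(range(228,238))])
for u,v in [(251,98),(250,233.5)]: print(onz(im,u,v,120))
E
```

```text
110 [310, 304, 303, 297, 259, 225, 236, 208, 163, 173, 165, 169, 172, 178, 174, 186, 269, 303, 296, 296, 305, 301, 304, 303, 309, 304]
140 [299, 307, 278, 211, 210, 226, 219, 182, 151, 149, 159, 159, 153, 159, 161, 181, 205, 204, 211, 204, 236, 296, 315, 311, 317, 310]
170 [529, 536, 453, 323, 263, 222, 200, 181, 178, 189, 176, 178, 190, 174, 305, 368, 353, 337, 337, 285, 459, 539, 531, 528, 530, 529]
200 [505, 492, 491, 436, 393, 408, 362, 308, 308, 312, 312, 308, 302, 299, 455, 517, 519, 526, 521, 517, 514, 501, 496, 502, 498, 490]
225 [497, 497, 500, 503, 519, 487, 377, 267, 277, 275, 283, 273, 265, 346, 483, 527, 531, 529, 524, 515, 500, 498, 502, 498, 488, 486]
[(92, [202, 169, 118]), (93, [204, 170, 119]), (94, [208, 175, 122]), (95, [145, 117, 78]), (96, [122, 96, 64]), (97, [135, 100, 64]), (98, [144, 104, 69]), (99, [149, 107, 74]), (100, [94, 65, 37]), (101, [82, 57, 36]), (228, [131, 89, 51]), (229, [130, 88, 51]), (230, [129, 90, 54]), (231, [130, 89, 53]), (232, [127, 86, 51]), (233, [142, 100, 61]), (234, [192, 160, 111]), (235, [195, 164, 115]), (236, [193, 162, 113]), (237, [194, 162, 112])]
[ 591.23523802 -157.24437345  120.        ]
[ 597.40255485 -325.42445579  120.        ]
```

```bash
python3 - <<'E'
from h import *
import pickle
im=pickle.load(open("w2.pkl","rb"))
for u,v in [(251.9,99),(249.8,233.5)]: print(onz(im,u,v,120))
print(read_state()["clock"],delta([595,-242,160],1.607))
E
```

```text
[ 592.29306697 -158.25472106  120.        ]
[ 597.13995808 -325.43644131  120.        ]
1.85 (array([ 0.28, -0.23, 13.23]), array([0.004, 0.   , 0.012]))
```

Emit:
send_rows([
  {"ax":0,"ay":0,"az":0.015,"dx":0.1,"dy":-0.3,"dz":3,"hand":0.6},
  {"ax":0,"ay":0,"az":0.015,"dx":0.1,"dy":-0.3,"dz":6,"hand":0.6},
  {"ax":0,"ay":0,"az":0.015,"dx":0.1,"dy":-0.3,"dz":9,"hand":0.6},
  {"ax":0,"ay":0,"az":0.015,"dx":0.1,"dy":-0.3,"dz":12,"hand":0.6},
  {"ax":0,"ay":0,"az":0.015,"dx":0.1,"dy":-0.3,"dz":13,"hand":0.6},
  {"ax":0,"ay":0,"az":0.015,"dx":0.1,"dy":-0.3,"dz":13,"hand":0.6},
  {"ax":0,"ay":0,"az":0.015,"dx":0.1,"dy":-0.3,"dz":13,"hand":0.6},
])

```text
clock: 2.55
eef_pos: [591.5, -245.2, 162.4]
tool_rot: [3.14, 0.001, 1.602]
force: [-0.6, 0.4, -0.1]
width: 34.2
gripper_force: 0.0
```

```bash
python3 -c "
from h import *
print(delta([594.7,-242,79],1.60))"
```

```text
(array([0.31, 0.32, 8.34]), array([0.002, 0.001, 0.002]))
```

Emit:
send_rows([
  {"ax":0,"ay":0,"az":0,"dx":0.3,"dy":0.3,"dz":0,"hand":0.6},
  {"ax":0,"ay":0,"az":0,"dx":0.3,"dy":0.3,"dz":0,"hand":0.6},
])

```text
clock: 2.75
eef_pos: [595.3, -240.8, 163.0]
tool_rot: [3.138, 0.001, 1.604]
force: [0.2, 0.1, 0.2]
width: 34.2
gripper_force: 0.0
```

Emit:
send_rows([
  {"ax":0,"ay":0,"az":0,"dx":0,"dy":0,"dz":2,"hand":0.6},
  {"ax":0,"ay":0,"az":0,"dx":0,"dy":0,"dz":4,"hand":0.6},
  {"ax":0,"ay":0,"az":0,"dx":0,"dy":0,"dz":6,"hand":0.6},
  {"ax":0,"ay":0,"az":0,"dx":0,"dy":0,"dz":8,"hand":0.6},
  {"ax":0,"ay":0,"az":0,"dx":0,"dy":0,"dz":8.3,"hand":0.6},
  {"ax":0,"ay":0,"az":0,"dx":0,"dy":0,"dz":8.3,"hand":0.6},
  {"ax":0,"ay":0,"az":0,"dx":0,"dy":0,"dz":8.3,"hand":0.6},
])

```text
clock: 3.45
eef_pos: [594.8, -241.5, 79.7]
tool_rot: [3.139, 0.001, 1.603]
force: [1.0, 0.0, -0.7]
width: 34.1
gripper_force: 0.0
```

Emit:
send_rows([
  {"ax":0,"ay":0,"az":0,"dx":0,"dy":0,"dz":0,"hand":1},
  {"ax":0,"ay":0,"az":0,"dx":0,"dy":0,"dz":0,"hand":1},
  {"ax":0,"ay":0,"az":0,"dx":0,"dy":0,"dz":0,"hand":1},
  {"ax":0,"ay":0,"az":0,"dx":0,"dy":0,"dz":0,"hand":1},
  {"ax":0,"ay":0,"az":0,"dx":0,"dy":0,"dz":0,"hand":1},
  {"ax":0,"ay":0,"az":0,"dx":0,"dy":0,"dz":0,"hand":1},
  {"ax":0,"ay":0,"az":0,"dx":0,"dy":0,"dz":0,"hand":1},
])

```text
clock: 4.15
eef_pos: [594.6, -241.6, 79.6]
tool_rot: [3.14, 0.001, 1.603]
force: [-0.7, 0.1, 5.7]
width: 9.3
gripper_force: 59.4
```

Emit:
send_rows([
  {"ax":0,"ay":0,"az":0,"dx":0,"dy":0,"dz":-0.5,"hand":1},
  {"ax":0,"ay":0,"az":0,"dx":0,"dy":0,"dz":-1.2,"hand":1},
  {"ax":0,"ay":0,"az":0,"dx":0,"dy":0,"dz":-2,"hand":1},
  {"ax":0,"ay":0,"az":0,"dx":0,"dy":0,"dz":-3,"hand":1},
  {"ax":0,"ay":0,"az":0,"dx":0,"dy":0,"dz":-4,"hand":1},
  {"ax":0,"ay":0,"az":0,"dx":0,"dy":0,"dz":-4,"hand":1},
])

```text
clock: 4.75
eef_pos: [595.1, -241.7, 120.4]
tool_rot: [3.138, 0.001, 1.603]
force: [0.3, -0.1, -0.6]
width: 9.2
gripper_force: 58.4
```

Emit:
send_rows([
  {"ax":0,"ay":0,"az":0,"dx":0,"dy":0,"dz":-1.5,"hand":1},
  {"ax":0,"ay":0,"az":0,"dx":0,"dy":0,"dz":-3,"hand":1},
  {"ax":0,"ay":0,"az":0,"dx":0,"dy":0,"dz":-5,"hand":1},
  {"ax":0,"ay":0,"az":0,"dx":0,"dy":0,"dz":-7,"hand":1},
  {"ax":0,"ay":0,"az":0,"dx":0,"dy":0,"dz":-9,"hand":1},
  {"ax":0,"ay":0,"az":0,"dx":0,"dy":0,"dz":-10.5,"hand":1},
  {"ax":0,"ay":0,"az":0,"dx":0,"dy":0,"dz":-11,"hand":1},
  {"ax":0,"ay":0,"az":0,"dx":0,"dy":0,"dz":-11,"hand":1},
  {"ax":0,"ay":0,"az":0,"dx":0,"dy":0,"dz":-11,"hand":1},
])

```text
clock: 5.65
eef_pos: [593.3, -241.2, 227.9]
tool_rot: [-3.141, -0.0, 1.603]
force: [0.2, 0.8, -1.4]
width: 9.2
gripper_force: 58.4
```

```bash
python3 - <<'E'
from h import *
import pickle
s=read_state(); print(s["clock"],s["eef_pos"],s["tool_rot"],s["width"],s["force"],s["torque"])
im=grab("wrist"); pickle.dump(im,open("w3.pkl","wb")); save(im,"pics/w3.png")
sc=grab("scene"); pickle.dump(sc,open("s3.pkl","wb"))
a=np.vstack([im["pixels"],sc["pixels"][60:330]])[:, :512].astype(np.uint8)
a=cv2.resize(a,None,fx=.91,fy=.91); cv2.imwrite("pics/m3.png",a[:600,:,::-1])
yaw=-0.275; n=np.array([np.cos(yaw),np.sin(yaw)])
q=np.array([528,103])-45*n
print(q,delta([*q,s["eef_pos"][2]],np.pi/2+yaw))
E
```

```text
5.65 [ 593.28106442 -241.22555524  227.87668487] [-3.14059809e+00 -2.84121933e-04  1.60274392e+00] 9.245058883285022 [ 0.2071991   0.83394435 -1.39952923] [-0.00117263  0.00376262 -0.0043886 ]
[484.69086611 115.21961216] (array([ 3.597e+01, -9.700e+00, -1.000e-02]), array([-0.002, -0.   ,  0.307]))
```

View pics/m3.png

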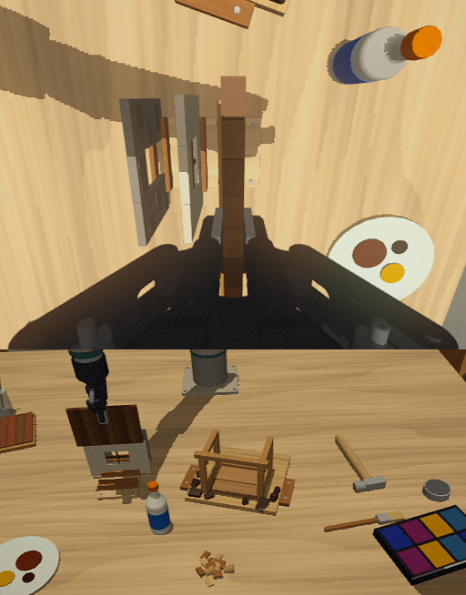

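The combined picture shows the wall held clear of the rack, level, smooth side away from the robot. The top edge runs along column 256 of the wrist picture (full scale), with the +y end at about row 128.

```bash
python3 - <<'E'
from h import *
import pickle
im=pickle.load(open("w3.pkl","rb")); p=im["pixels"].astype(int)
print("cam",-im["R"].T@im["t"])
print([(v,p[v,256].tolist()) for v in range(78,140,3)])
for v in range(124,134): print(v,p[v,250:262].sum(1).tolist())
for v in (128.,): print(onz(im,256,v,268), onz(im,256,v,258))
print(onz(im,256,84,158))
for X in [(592,-157,268),(592,-157,158),(594,-326,268)]: print(X,proj(im,X))
p8=im["pixels"].astype(np.uint8); cv2.imwrite("pics/w3c.png",cv2.resize(p8[70:340,200:320],None,fx=2.2,fy=2.2,interpolation=2)[:,:,::-1])
E
```

```text
cam [ 590.75552781 -163.60164328  370.59466031]
[(78, [216, 183, 129]), (81, [216, 182, 127]), (84, [164, 121, 82]), (87, [160, 115, 78]), (90, [158, 113, 76]), (93, [158, 113, 75]), (96, [159, 115, 76]), (99, [158, 114, 78]), (102, [158, 114, 76]), (105, [157, 114, 74]), (108, [157, 112, 73]), (111, [159, 114, 77]), (114, [157, 113, 75]), (117, [157, 113, 75]), (120, [158, 114, 78]), (123, [157, 113, 75]), (126, [158, 114, 79]), (129, [87, 58, 32]), (132, [92, 65, 42]), (135, [93, 63, 37]), (138, [91, 60, 34])]
124 [338, 345, 340, 348, 344, 351, 343, 344, 342, 348, 349, 343]
125 [340, 342, 341, 343, 342, 344, 343, 343, 343, 346, 347, 340]
126 [345, 343, 342, 346, 344, 348, 351, 345, 352, 353, 344, 344]
127 [349, 351, 352, 358, 351, 352, 357, 352, 355, 352, 352, 354]
128 [211, 216, 216, 218, 214, 216, 222, 211, 215, 218, 215, 222]
129 [177, 189, 166, 175, 183, 179, 177, 170, 181, 181, 175, 184]
130 [137, 138, 137, 148, 140, 142, 155, 141, 147, 147, 151, 148]
131 [134, 147, 139, 137, 142, 145, 138, 144, 145, 143, 152, 151]
132 [185, 181, 185, 189, 187, 195, 199, 182, 186, 188, 196, 191]
133 [193, 198, 186, 193, 189, 194, 204, 197, 189, 197, 188, 195]
[ 590.94870941 -171.43553235  268.        ] [ 590.96753901 -172.19910904  258.        ]
[ 590.108932   -147.90726195  158.        ]
(592, -157, 268) [260.23200769  87.05115533]
(592, -157, 158) [258.11111918  97.03605436]
(594, -326, 268) [252.35069677 414.6748031 ]
```

View pics/w3c.png

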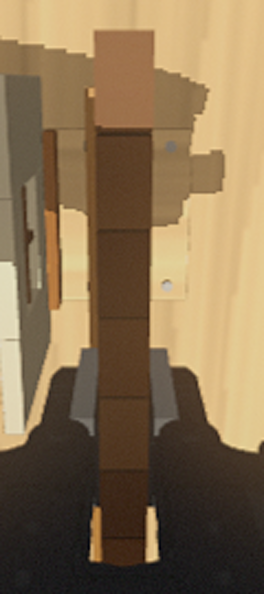

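The close crop shows the wall's +y end face visible from above (rows 83–128), which suggests the wall is tilted in the grip, +y end up. I'll check that in the scene view.

```bash
python3 - <<'E'
from h import *
import pickle
im=pickle.load(open("s3.pkl","rb")); p=im["pixels"].astype(np.uint8)
hsv=cv2.cvtColor(p,cv2.COLOR_RGB2HSV)
m=((p.sum(2)<240)&(p[:,:,0]>p[:,:,2]*1.35)).astype(np.uint8); m[:, :50]=0; m[:,200:]=0; m[:90]=0; m[230:]=0
m=cv2.morphologyEx(m,cv2.MORPH_OPEN,np.ones((3,3)))
n,l,st,c=cv2.connectedComponentsWithStats(m); k=1+st[1:,4].argmax(); print(st[k])
cs,_=cv2.findContours((l==k).astype(np.uint8),0,2); cc=max(cs,key=cv2.contourArea)
ap=cv2.approxPolyDP(cc,3,True)[:,0]; print(ap.tolist())
for u,v in ap:
    c0,d=ray(im,u,v); print((u,v),(c0+d*(598-c0[0])/d[0]).round(1))
cv2.imwrite("pics/s3c.png",cv2.resize(p[90:220,60:200],None,fx=4,fy=4,interpolation=2)[:,:,::-1])
E
```

```text
[  73  121   85   46 3006]
[[149, 121], [115, 122], [119, 136], [116, 142], [110, 142], [98, 124], [73, 125], [84, 165], [157, 162]]
(np.int32(149), np.int32(121)) [ 598.  -155.3  272.5]
(np.int32(115), np.int32(122)) [ 598.  -229.7  273. ]
(np.int32(119), np.int32(136)) [ 598.  -228.4  236.2]
(np.int32(116), np.int32(142)) [ 598.  -238.4  220.4]
(np.int32(110), np.int32(142)) [ 598.  -251.8  221. ]
(np.int32(98), np.int32(124)) [ 598.  -267.7  269.5]
(np.int32(73), np.int32(125)) [ 598.  -322.5  269.2]
(np.int32(84), np.int32(165)) [ 598.  -325.7  159.3]
(np.int32(157), np.int32(162)) [ 598.  -155.2  160.2]
```

View pics/s3c.png

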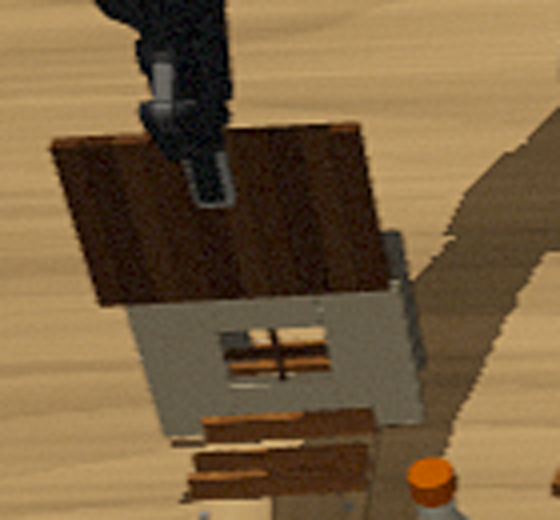

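The light end strip is just the sunlit part of the top edge, outside the gripper's shadow. The scene view gives ends at y ≈ -155 and -325, level at z ≈ 160 and 272, so the wall is centred and level in the grip. Now I carry it to a point behind the stable.

Emit:
send_rows([
  {"ax":0,"ay":0,"az":0,"dx":0.7,"dy":-0.2,"dz":-0.5,"hand":1},
  {"ax":0,"ay":0,"az":0.03,"dx":2.2,"dy":-0.6,"dz":-1,"hand":1},
  {"ax":0,"ay":0,"az":0.06,"dx":4.7,"dy":-1.3,"dz":-1,"hand":1},
  {"ax":0,"ay":0,"az":0.1,"dx":8,"dy":-2.2,"dz":-1,"hand":1},
  {"ax":0,"ay":0,"az":0.13,"dx":11.5,"dy":-3.1,"dz":-1,"hand":1},
  {"ax":0,"ay":0,"az":0.16,"dx":15,"dy":-4,"dz":-1,"hand":1},
  {"ax":0,"ay":0,"az":0.19,"dx":18.5,"dy":-5,"dz":-1,"hand":1},
  {"ax":0,"ay":0,"az":0.22,"dx":22,"dy":-5.9,"dz":-1,"hand":1},
  {"ax":0,"ay":0,"az":0.25,"dx":25.5,"dy":-6.9,"dz":-1,"hand":1},
  {"ax":0,"ay":0,"az":0.28,"dx":29,"dy":-7.8,"dz":-1,"hand":1},
])

```text
clock: 6.75
eef_pos: [505.4, 47.9, 238.4]
tool_rot: [-3.141, -0.0, 1.322]
force: [0.1, -0.7, -1.6]
width: 9.6
gripper_force: 58.4
```

Emit:
send_rows([
  {"ax":0,"ay":0,"az":0.015,"dx":2.5,"dy":-0.7,"dz":0,"hand":1},
  {"ax":0,"ay":0,"az":0.027,"dx":4.5,"dy":-1.3,"dz":0,"hand":1},
  {"ax":0,"ay":0,"az":0.027,"dx":5.8,"dy":-1.8,"dz":0,"hand":1},
  {"ax":0,"ay":0,"az":0.027,"dx":6.3,"dy":-2,"dz":0,"hand":1},
  {"ax":0,"ay":0,"az":0.027,"dx":6.3,"dy":-2,"dz":0,"hand":1},
  {"ax":0,"ay":0,"az":0.027,"dx":6.3,"dy":-2,"dz":0,"hand":1},
])

```text
clock: 7.35
eef_pos: [502.7, 110.7, 238.2]
tool_rot: [-3.142, 0.001, 1.294]
force: [0.4, -0.5, -1.0]
width: 9.6
gripper_force: 58.5
```

```bash
python3 - <<'E'
from h import *
import pickle
s=read_state(); print(s["clock"],s["eef_pos"],s["tool_rot"],s["width"],s["force"],s["torque"])
D={n:grab(n) for n in("wrist","top","scene")}; pickle.dump(D,open("d4.pkl","wb"))
w=D["wrist"]["pixels"].astype(np.uint8); t=cv2.resize(D["top"]["pixels"][130:270,180:330].astype(np.uint8),None,fx=1.92,fy=1.92,interpolation=2)
t2=cv2.resize(D["scene"]["pixels"][100:260,180:340].astype(np.uint8),None,fx=1.8,fy=1.8,interpolation=2)
a=np.zeros((600,800,3),np.uint8); a[:384,:512]=w; a[:t.shape[0],512:]=t[:,:288]; a[300:300+t2.shape[0],512:]=t2[:,:288]
cv2.imwrite("pics/m4.png",a[:,:,::-1])
E
```

```text
7.35 [502.68589554 110.69325381 238.20250657] [-3.14158207e+00  9.91052450e-04  1.29434617e+00] 9.570759452576155 [ 0.43074516 -0.45895031 -0.97635814] [-0.03401623  0.00629906 -0.01851094]
```

View pics/m4.png

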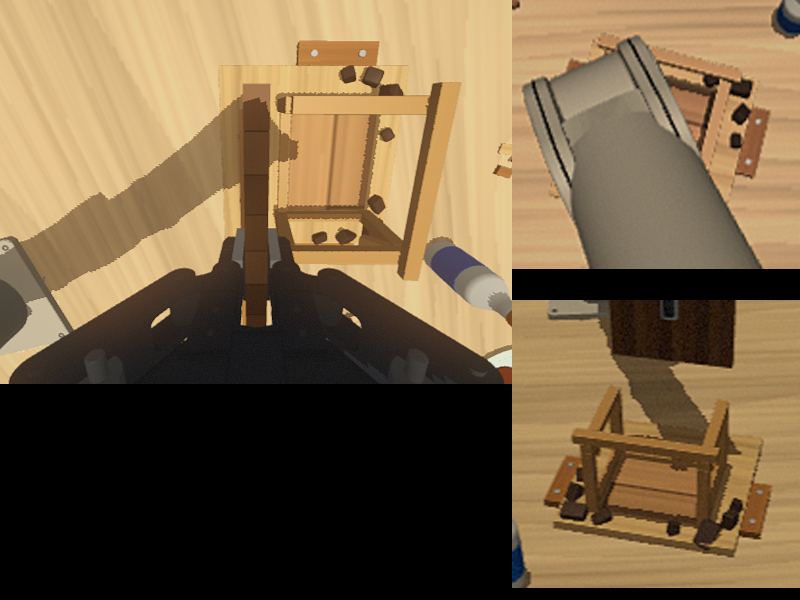

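The wrist view shows the wall (column 256) parallel to the stable's back. The +y side plate's top edge is at row ~95 and the -y one at row ~248, with the rear post ends near columns 275–290. I'll read those edges numerically.

```bash
python3 - <<'E'
from h import *
import pickle
D=pickle.load(open("d4.pkl","rb")); im=D["wrist"]; p=im["pixels"].astype(np.uint8); g=p.astype(int).sum(2)
print("cam",-im["R"].T@im["t"])
yaw=-0.275;S=np.array([528,103,15.]);X=np.array([np.cos(yaw),np.sin(yaw),0]);Y=np.array([-X[1],X[0],0])
for n,x,y,z in [("plateL rear out",5,85,119),("plateL rear in",5,69,119),("plateL mid out",70,85,119),("plateR rear out",5,-85,119),("plateR rear in",5,-69,119),("plateR mid out",70,-85,119),("postL rear out",0,85,105),("postL foot out",0,85,0),("postR rear out",0,-85,105),("postR foot out",0,-85,0),("bb back L",-75,125,0),("bb edge L",0,125,0)]:
    print(n,proj(im,S+x*X+y*Y+np.array([0,0,z])).round(1))
for u in (300,340): print("col",u,"rows 88-118",g[88:119,u].tolist())
for u in (300,320,340): print("col",u,"rows 204-262",g[204:268,u].tolist())
for v in (98,103,108): print("row",v,"cols 268-300",g[v,268:300].tolist())
for v in (225,235,242): print("row",v,"cols 266-300",g[v,264:300].tolist())
E
```

```text
cam [523.63996585 185.58747975 380.82842672]
plateL rear out [291.9  97.7]
plateL rear in [291.2 116.7]
plateL mid out [366.1  97.7]
plateR rear out [285.5 265.9]
plateR rear in [286.  252.7]
plateR mid out [346.2 265.9]
postL rear out [284.6  98.2]
postL foot out [276.3 100.4]
postR rear out [279.7 258.7]
postR foot out [273.7 220.3]
bb back L [217.3  66.8]
bb edge L [277.   66.8]
col 300 rows 88-118 [520, 518, 521, 529, 479, 351, 317, 316, 523, 531, 528, 527, 528, 527, 527, 528, 524, 530, 523, 528, 526, 528, 527, 529, 531, 496, 426, 476, 486, 486, 483]
col 340 rows 88-118 [550, 547, 549, 549, 560, 384, 332, 327, 493, 514, 509, 514, 509, 511, 509, 511, 508, 509, 512, 508, 510, 510, 509, 512, 511, 511, 362, 448, 461, 464, 455]
col 300 rows 204-262 [486, 327, 284, 293, 287, 291, 303, 248, 237, 242, 285, 278, 288, 275, 416, 482, 487, 508, 537, 542, 541, 543, 546, 541, 544, 544, 541, 538, 535, 535, 538, 538, 534, 535, 536, 537, 535, 535, 552, 427, 395, 262, 221, 239, 223, 225, 204, 406, 473, 474, 470, 465, 465, 466, 461, 461, 462, 456, 453, 462, 553, 567, 574, 521]
col 320 rows 204-262 
[... 1113 characters left out ...]
224, 223, 226, 210, 375, 513, 542, 537, 545, 479, 307, 259, 479, 539, 528, 529, 532, 533, 524]
row 225 cols 266-300 [177, 186, 175, 156, 477, 568, 554, 553, 548, 548, 559, 432, 182, 221, 221, 233, 235, 235, 233, 228, 235, 228, 231, 233, 221, 343, 504, 561, 556, 553, 545, 538, 529, 533, 540, 544]
row 235 cols 266-300 [177, 177, 167, 182, 252, 280, 272, 276, 276, 272, 280, 281, 272, 228, 201, 229, 226, 235, 231, 231, 232, 228, 229, 234, 228, 227, 227, 205, 426, 538, 543, 533, 528, 542, 546, 542]
row 242 cols 266-300 [175, 175, 163, 161, 209, 265, 276, 273, 276, 277, 278, 273, 279, 278, 209, 138, 146, 137, 135, 146, 144, 144, 150, 151, 148, 168, 213, 230, 223, 206, 419, 533, 556, 560, 561, 555]
```

```bash
python3 - <<'E'
from h import *
import pickle
D=pickle.load(open("d4.pkl","rb")); im=D["wrist"]; p=im["pixels"].astype(np.uint8); g=p.astype(int).sum(2)
yaw=-0.276;S=np.array([528,103,15.]);X=np.array([np.cos(yaw),np.sin(yaw),0]);Y=np.array([-X[1],X[0],0])
loc=lambda u,v,z:(lambda q:(round((q-S)@X,1),round((q-S)@Y,1)))(onz(im,u,v,z))
print("row 257",g[257,272:300].tolist()); print("wall end col 256",g[76:92,256].tolist())
print("bb L edge, col 240/330",g[58:72,235].tolist())
print("L out/in",loc(300,95.7,134),loc(300,113.8,134),"rear",loc(292.7,103,134))
print("R out/in",loc(300,263.7,134),loc(300,250.7,134))
for u in (286,287,288,289): print("Rrear",u,loc(u,257,134))
zt=238.2-69+110
print("wall end",[loc(256,v,zt) for v in (83,84,85)])
q=read_state()["eef_pos"]; print("tcp loc",(q-S)@X,(q-S)@Y)
E
```

```text
row 257 [272, 259, 271, 274, 265, 265, 274, 280, 231, 152, 122, 125, 130, 139, 134, 131, 133, 132, 140, 135, 128, 288, 429, 473, 467, 467, 466, 463]
wall end col 256 [530, 527, 527, 526, 525, 522, 533, 470, 374, 357, 360, 362, 359, 362, 362, 362]
bb L edge, col 240/330 [530, 533, 528, 526, 534, 535, 540, 442, 489, 497, 497, 494, 493, 495]
L out/in (np.float64(11.9), np.float64(86.7)) (np.float64(12.7), np.float64(71.5)) rear (np.float64(5.8), np.float64(80.6))
R out/in (np.float64(20.4), np.float64(-82.3)) (np.float64(19.7), np.float64(-66.6))
Rrear 286 (np.float64(5.2), np.float64(-74.1))
Rrear 287 (np.float64(6.3), np.float64(-74.1))
Rrear 288 (np.float64(7.3), np.float64(-74.1))
Rrear 289 (np.float64(8.4), np.float64(-74.1))
wall end [(np.float64(-26.7), np.float64(86.0)), (np.float64(-26.7), np.float64(85.7)), (np.float64(-26.7), np.float64(85.3))]
tcp loc -26.37596413493881 0.5762825084275588
```

Emit:
send_rows([
  {"ax":0,"ay":0,"az":0,"dx":0.15,"dy":-0.3,"dz":1,"hand":1},
  {"ax":0,"ay":0,"az":0,"dx":0.15,"dy":-0.3,"dz":3,"hand":1},
  {"ax":0,"ay":0,"az":0,"dx":0.15,"dy":-0.3,"dz":5.5,"hand":1},
  {"ax":0,"ay":0,"az":0,"dx":0.15,"dy":-0.3,"dz":8,"hand":1},
  {"ax":0,"ay":0,"az":0,"dx":0.15,"dy":-0.3,"dz":10.5,"hand":1},
  {"ax":0,"ay":0,"az":0,"dx":0.15,"dy":-0.3,"dz":12.5,"hand":1},
  {"ax":0,"ay":0,"az":0,"dx":0.15,"dy":-0.3,"dz":13.8,"hand":1},
  {"ax":0,"ay":0,"az":0,"dx":0.15,"dy":-0.3,"dz":14.3,"hand":1},
  {"ax":0,"ay":0,"az":0,"dx":0.15,"dy":-0.3,"dz":14.3,"hand":1},
  {"ax":0,"ay":0,"az":0,"dx":0.15,"dy":-0.3,"dz":14.3,"hand":1},
])

```text
clock: 8.5
eef_pos: [500.4, 114.4, 95.7]
tool_rot: [3.141, -0.0, 1.296]
force: [-0.1, -0.3, -1.2]
width: 9.3
gripper_force: 58.5
```

Emit:
send_rows([
  {"ax":0,"ay":0,"az":0,"dx":0,"dy":0.4,"dz":0.2,"hand":1},
  {"ax":0,"ay":0,"az":0,"dx":0,"dy":0.8,"dz":0.4,"hand":1},
  {"ax":0,"ay":0,"az":0,"dx":0,"dy":1,"dz":0.6,"hand":1},
  {"ax":0,"ay":0,"az":0,"dx":0,"dy":1,"dz":0.6,"hand":1},
])

```text
clock: 8.9
eef_pos: [510.3, 111.3, 89.2]
tool_rot: [3.141, -0.0, 1.295]
force: [-0.4, 0.6, -0.8]
width: 9.2
gripper_force: 58.5
```

```bash
python3 - <<'E'
from h import *
import pickle
s=read_state(); print(s["clock"],s["eef_pos"],s["tool_rot"],s["force"],s["torque"])
im=grab("wrist"); pickle.dump(im,open("w5.pkl","wb")); p=im["pixels"].astype(np.uint8); g=p.astype(int).sum(2); save(im,"pics/w5.png")
yaw=-0.276;S=np.array([528,103,15.]);X=np.array([np.cos(yaw),np.sin(yaw),0]);Y=np.array([-X[1],X[0],0])
loc=lambda u,v,z:(lambda q:(round((q-S)@X,1),round((q-S)@Y,1)))(onz(im,u,v,z))
for n,x,y,z in [("postL out",0,87.3,105),("plateL out",5,87.3,119),("plateL in",5,71.3,119),("plateR out",5,-82.7,119),("wall end",(s["eef_pos"]-S)@X,(s["eef_pos"]-S)@Y+85,s["eef_pos"][2]-84+110)]: print(n,proj(im,S+x*X+y*Y+np.array([0,0,z])).round(1))
print("tcp",(s["eef_pos"]-S)@X,(s["eef_pos"]-S)@Y)
for u in (252,256,260,300,340,380): print(u,g[60:120,u].tolist())
E
```

```text
8.9 [510.25289346 111.3440161   89.24470868] [ 3.14122560e+00 -1.19234998e-04  1.29517921e+00] [-0.35454986  0.59621014 -0.79510118] [ 0.00489974  0.0155469  -0.04302174]
postL out [305.8  88.7]
plateL out [327.7  86.2]
plateL in [324.  133.6]
plateR out [301.5 425.6]
wall end [256.8  84.2]
tcp -19.34925617424335 3.191971268292559
252 [577, 577, 577, 575, 578, 578, 577, 578, 575, 575, 577, 575, 576, 573, 575, 573, 575, 575, 576, 575, 574, 575, 579, 507, 395, 380, 382, 384, 376, 381, 377, 380, 381, 379, 380, 380, 384, 378, 386, 376, 378, 377, 378, 381, 393, 259, 210, 210, 212, 220, 215, 213, 216, 204, 207, 203, 210, 204, 212, 207]
256 [572, 573, 572, 571, 575, 575, 575, 573, 574, 575, 574, 574, 572, 571, 575, 569, 573, 569, 571, 572, 570, 574, 580, 504, 397, 376, 380, 385, 381, 385, 385, 383, 384, 374, 382, 384, 384, 380, 381, 380, 382, 378, 379, 383, 383, 389, 340, 327, 326, 332, 225, 202, 201, 206, 211, 211, 203, 215, 204, 212]
260 [570, 574, 574, 573, 576, 572, 573, 569, 572, 573, 570, 572, 573, 570, 575, 571, 574, 572, 568, 571, 568, 573, 579, 506, 399, 379, 382, 379, 376, 377, 38
[... 362 characters left out ...]
 237, 236, 236, 228, 232, 230, 231, 233, 228, 232, 236, 233, 233, 229, 237, 230, 235, 232]
340 [554, 554, 553, 554, 554, 554, 554, 554, 555, 553, 554, 558, 553, 554, 549, 551, 554, 554, 553, 552, 554, 555, 555, 552, 554, 565, 355, 411, 476, 529, 535, 531, 533, 526, 529, 527, 533, 528, 530, 527, 529, 527, 529, 529, 533, 529, 531, 532, 529, 529, 526, 528, 529, 532, 524, 529, 528, 529, 530, 532]
380 [551, 553, 548, 551, 553, 552, 551, 553, 547, 554, 554, 554, 552, 556, 558, 554, 554, 551, 555, 556, 557, 559, 554, 557, 558, 565, 502, 433, 464, 520, 523, 522, 523, 522, 527, 524, 525, 522, 525, 522, 528, 522, 524, 521, 523, 523, 526, 523, 528, 522, 527, 525, 523, 523, 526, 522, 524, 525, 525, 525]
```

Emit:
send_rows([
  {"ax":0,"ay":0,"az":0,"dx":-0.13,"dy":0.3,"dz":0.15,"hand":1},
  {"ax":0,"ay":0,"az":0,"dx":-0.13,"dy":0.6,"dz":0.3,"hand":1},
  {"ax":0,"ay":0,"az":0,"dx":-0.13,"dy":0.8,"dz":0.4,"hand":1},
  {"ax":0,"ay":0,"az":0,"dx":-0.13,"dy":0.8,"dz":0.4,"hand":1},
])

```text
clock: 9.35
eef_pos: [517.5, 108.0, 85.2]
tool_rot: [3.141, -0.0, 1.295]
force: [-0.6, 0.2, -0.5]
width: 9.9
gripper_force: 58.5
```

Emit:
send_rows([
  {"ax":0,"ay":0,"az":0,"dx":0,"dy":0,"dz":0.1,"hand":1},
  {"ax":0,"ay":0,"az":0,"dx":0,"dy":0,"dz":0.1,"hand":1},
  {"ax":0,"ay":0,"az":0,"dx":0,"dy":0,"dz":0.1,"hand":1},
])

```text
clock: 9.65
eef_pos: [517.2, 108.2, 84.6]
tool_rot: [3.141, -0.0, 1.296]
force: [0.5, 0.0, 1.5]
width: 9.0
gripper_force: 58.9
```

```bash
cat > look.py <<'E'
from h import *
import pickle,sys
s=read_state(); print(s["clock"],s["eef_pos"],s["tool_rot"],s["force"],s["torque"])
im=grab("wrist"); pickle.dump(im,open(sys.argv[1]+".pkl","wb")); p=im["pixels"].astype(np.uint8); g=p.astype(int).sum(2); save(im,"pics/%s.png"%sys.argv[1])
yaw=-0.276;S=np.array([528,103,15.]);X=np.array([np.cos(yaw),np.sin(yaw),0]);Y=np.array([-X[1],X[0],0])
e=s["eef_pos"]; f=s["force"]; print("force X,Y",f@X,f@Y)
for n,x,y,z in [("postL out",0,86.7,105),("plateL out",5,86.7,119),("wall end",(e-S)@X,(e-S)@Y+85,e[2]-84+110)]: print(n,proj(im,S+x*X+y*Y+np.array([0,0,z])).round(1))
print("tcp",(e-S)@X,(e-S)@Y)
for u in (250,260,*range(268,330,6),350): print(u,g[74:100,u].tolist())
for v in (92,100,110,120): print("row",v,g[v,236:330:2].tolist())
E
python3 look.py w6
```

```text
9.65 [517.23869875 108.18078387  84.56420407] [ 3.14118364e+00 -1.29313619e-04  1.29583023e+00] [0.50791545 0.01212357 1.50006705] [-0.08054402 -0.00211869 -0.03419599]
force X,Y 0.4853886749984358 0.15007637684689268
postL out [288.1  86.5]
plateL out [308.4  83.5]
wall end [256.9  84.3]
tcp -11.765831503828354 2.0521537422573424
250 [572, 571, 569, 573, 572, 571, 570, 573, 576, 507, 396, 375, 382, 379, 381, 375, 377, 376, 378, 383, 382, 345, 331, 332, 333, 233]
260 [550, 550, 548, 551, 552, 551, 548, 553, 556, 488, 395, 376, 383, 379, 384, 379, 377, 379, 380, 376, 377, 381, 383, 377, 382, 383]
268 [563, 560, 562, 562, 559, 560, 562, 558, 565, 496, 390, 376, 379, 376, 378, 376, 381, 382, 378, 380, 378, 381, 379, 380, 375, 376]
274 [568, 568, 567, 565, 566, 568, 568, 570, 572, 569, 573, 579, 505, 378, 355, 366, 363, 363, 361, 362, 364, 342, 266, 228, 231, 232]
280 [576, 571, 575, 573, 575, 573, 576, 573, 574, 584, 512, 391, 368, 367, 365, 365, 368, 350, 284, 241, 237, 239, 237, 235, 230, 241]
286 [572, 570, 569, 572, 573, 573, 572, 572, 573, 572, 572, 590, 416, 367, 307, 250, 236, 24
[... 1397 characters left out ...]
1, 226, 221, 213, 383, 377, 379, 378, 378, 389, 381, 382, 379, 355, 336, 228, 235, 243, 236, 238, 236, 233, 229, 436, 554, 552, 551, 550, 551, 525, 229, 238, 230, 422, 532, 541, 543, 542, 539, 537, 541, 538, 537]
row 110 [335, 318, 286, 266, 212, 220, 215, 214, 211, 208, 214, 192, 390, 378, 379, 379, 370, 525, 311, 224, 231, 224, 225, 230, 231, 234, 223, 475, 556, 550, 550, 551, 561, 261, 245, 240, 250, 433, 543, 541, 538, 541, 539, 536, 540, 537, 539]
row 120 [337, 308, 272, 260, 211, 203, 202, 207, 198, 204, 207, 203, 198, 199, 204, 198, 373, 524, 555, 576, 481, 248, 219, 231, 233, 231, 273, 503, 555, 552, 553, 452, 304, 246, 239, 240, 345, 502, 545, 540, 541, 538, 538, 540, 541, 541, 536]
```

Emit:
send_rows([
  {"ax":0,"ay":0,"az":0,"dx":0,"dy":0.15,"dz":0.02,"hand":1},
  {"ax":0,"ay":0,"az":0,"dx":0,"dy":0.3,"dz":0.05,"hand":1},
  {"ax":0,"ay":0,"az":0,"dx":0,"dy":0.45,"dz":0.05,"hand":1},
  {"ax":0,"ay":0,"az":0,"dx":0,"dy":0.5,"dz":0.05,"hand":1},
  {"ax":0,"ay":0,"az":0,"dx":0,"dy":0.5,"dz":0.05,"hand":1},
])

```text
clock: 10.2
eef_pos: [518.3, 107.8, 84.6]
tool_rot: [-3.136, 0.002, 1.297]
force: [-8.6, 1.6, 15.5]
width: 9.1
gripper_force: 60.9
```

Emit:
send_rows([
  {"ax":0,"ay":0,"az":0,"dx":0,"dy":0.05,"dz":0,"hand":1},
  {"ax":0,"ay":0,"az":0,"dx":0,"dy":0.1,"dz":0,"hand":1},
  {"ax":0,"ay":0,"az":0,"dx":0,"dy":0.1,"dz":0,"hand":1},
])

```text
clock: 10.5
eef_pos: [518.5, 107.8, 84.6]
tool_rot: [-3.134, 0.002, 1.297]
force: [-9.5, 1.5, 17.4]
width: 9.0
gripper_force: 61.0
```

Emit:
send_rows([
  {"ax":0,"ay":0,"az":0,"dx":0,"dy":-0.5,"dz":-0.1,"hand":1},
  {"ax":0,"ay":0,"az":0,"dx":0,"dy":-0.5,"dz":-0.25,"hand":1},
  {"ax":0,"ay":0,"az":0,"dx":0,"dy":-0.5,"dz":-0.25,"hand":1},
])

```text
clock: 10.8
eef_pos: [518.4, 107.8, 86.3]
tool_rot: [3.141, -0.0, 1.296]
force: [0.6, -0.9, -1.1]
width: 8.7
gripper_force: 58.5
```

Emit:
send_rows([
  {"ax":0,"ay":0,"az":0,"dx":0,"dy":0.15,"dz":0,"hand":1},
  {"ax":0,"ay":0,"az":0,"dx":0,"dy":0.3,"dz":0,"hand":1},
  {"ax":0,"ay":0,"az":0,"dx":0,"dy":0.4,"dz":0,"hand":1},
  {"ax":0,"ay":0,"az":0,"dx":0,"dy":0.4,"dz":0,"hand":1},
])

```text
clock: 11.2
eef_pos: [522.2, 106.6, 86.2]
tool_rot: [3.141, -0.0, 1.295]
force: [-0.4, -0.5, -0.9]
width: 9.4
gripper_force: 58.5
```

```bash
python3 look.py w7 | grep -v "^2[789]\|^3"
```

```text
11.2 [522.24174372 106.63369717  86.19063374] [ 3.14145052e+00 -2.55447395e-05  1.29541626e+00] [-0.36963517 -0.51295775 -0.91793251] [ 0.01637852  0.03134942 -0.03574004]
force X,Y -0.215859932439605 -0.5942729144801514
postL out [273.8  86.4]
plateL out [291.6  83.5]
wall end [256.8  84.3]
tcp -6.530540536301324 1.9269952806777366
250 [552, 547, 549, 544, 546, 546, 544, 548, 556, 485, 396, 379, 380, 380, 383, 381, 375, 380, 381, 375, 381, 378, 380, 381, 383, 379]
260 [559, 560, 561, 560, 561, 560, 560, 560, 567, 497, 399, 378, 381, 378, 382, 377, 379, 383, 380, 383, 376, 386, 382, 381, 384, 382]
268 [572, 572, 574, 571, 573, 573, 574, 575, 581, 504, 401, 378, 386, 383, 379, 376, 391, 382, 379, 388, 386, 386, 382, 389, 386, 389]
row 92 [575, 572, 572, 488, 377, 379, 380, 381, 379, 376, 382, 380, 380, 377, 378, 380, 379, 304, 241, 243, 428, 553, 552, 554, 552, 555, 457, 240, 239, 395, 545, 549, 551, 549, 549, 547, 547, 550, 548, 549, 545, 543, 547, 547, 544, 544, 549]
row 100 [364, 361, 367, 310, 225, 219, 338, 380, 381, 382, 383, 380, 381, 380, 379, 383, 383, 288, 241, 227, 453, 560, 556, 553, 552, 556, 472, 234, 262, 466, 554, 551, 547, 548, 552, 546, 549, 548, 545, 544, 549, 544, 547, 544, 542, 546, 546]
row 110 [362, 317, 289, 263, 222, 207, 219, 222, 212, 219, 212, 217, 213, 388, 381, 378, 391, 268, 235, 221, 475, 560, 553, 553, 550, 565, 251, 244, 262, 465, 550, 549, 546, 550, 547, 550, 547, 548, 550, 546, 541, 547, 545, 547, 546, 546, 549]
row 120 [359, 317, 279, 265, 203, 209, 214, 206, 205, 204, 197, 211, 218, 204, 207, 207, 202, 234, 221, 240, 499, 560, 555, 554, 451, 310, 250, 240, 370, 525, 549, 547, 549, 547, 546, 547, 548, 549, 550, 550, 546, 548, 548, 547, 544, 547, 546]
```

Emit:
send_rows([
  {"ax":0,"ay":0,"az":0,"dx":0,"dy":0,"dz":0.08,"hand":1},
  {"ax":0,"ay":0,"az":0,"dx":0,"dy":0,"dz":0.14,"hand":1},
  {"ax":0,"ay":0,"az":0,"dx":0,"dy":0,"dz":0.14,"hand":1},
])

```text
clock: 11.55
eef_pos: [521.8, 106.8, 84.8]
tool_rot: [-3.141, 0.0, 1.296]
force: [0.5, 0.0, -0.7]
width: 9.3
gripper_force: 58.5
```

Emit:
send_rows([
  {"ax":0,"ay":0,"az":0,"dx":0,"dy":0.1,"dz":0,"hand":1},
  {"ax":0,"ay":0,"az":0,"dx":0,"dy":0.2,"dz":0,"hand":1},
  {"ax":0,"ay":0,"az":0,"dx":0,"dy":0.25,"dz":0,"hand":1},
  {"ax":0,"ay":0,"az":0,"dx":0,"dy":0.25,"dz":0,"hand":1},
  {"ax":0,"ay":0,"az":0,"dx":0,"dy":0.25,"dz":0,"hand":1},
])

```text
clock: 12.05
eef_pos: [524.3, 106.2, 84.9]
tool_rot: [-3.141, -0.0, 1.296]
force: [-0.1, 0.4, -0.0]
width: 9.2
gripper_force: 58.5
```

Emit:
send_rows([
  {"ax":0,"ay":0,"az":0,"dx":0,"dy":0.05,"dz":0.02,"hand":1},
  {"ax":0,"ay":0,"az":0,"dx":0,"dy":0.1,"dz":0.02,"hand":1},
  {"ax":0,"ay":0,"az":0,"dx":0,"dy":0.1,"dz":0.02,"hand":1},
  {"ax":0,"ay":0,"az":0,"dx":0,"dy":0.1,"dz":0.02,"hand":1},
])

```text
clock: 12.45
eef_pos: [524.3, 106.0, 84.6]
tool_rot: [-3.14, 0.001, 1.296]
force: [-4.1, 0.5, 0.8]
width: 9.4
gripper_force: 58.9
```

```bash
python3 look.py w8 | grep -v "^3"
```

```text
12.45 [524.32527519 106.03721117  84.58295313] [-3.13995572e+00  5.24756624e-04  1.29592422e+00] [-4.13230123  0.5108009   0.77366155] [ 0.30459878  0.85800379 -0.14314293]
force X,Y -4.115104688153932 -0.6346215023543667
postL out [268.3  86.2]
plateL out [285.5  83.1]
wall end [256.7  84.4]
tcp -4.363316190925566 1.9208659381387456
250 [549, 552, 549, 552, 551, 551, 547, 551, 558, 494, 389, 379, 384, 382, 385, 376, 384, 381, 377, 386, 326, 238, 223, 233, 225, 228]
260 [561, 561, 562, 558, 561, 560, 558, 563, 562, 499, 396, 383, 383, 385, 382, 381, 377, 388, 381, 383, 386, 380, 381, 385, 382, 383]
268 [566, 572, 573, 571, 572, 571, 574, 573, 578, 506, 392, 377, 384, 384, 386, 380, 378, 380, 391, 378, 384, 383, 379, 382, 381, 384]
274 [577, 575, 573, 580, 583, 575, 577, 579, 579, 590, 474, 416, 483, 556, 558, 556, 560, 558, 552, 558, 557, 561, 555, 554, 556, 557]
280 [580, 585, 584, 585, 584, 585, 582, 586, 586, 596, 399, 286, 476, 558, 557, 553, 554, 556, 553, 554, 555, 553, 556, 554, 552, 555]
286 [560, 561, 563, 562, 565, 564, 563, 563, 574, 525, 374, 252, 237, 237, 241, 239, 242,
[... 590 characters left out ...]
9, 224, 234, 233, 241, 389, 381, 378, 383, 381, 388, 383, 383, 401, 548, 555, 555, 554, 556, 537, 233, 246, 474, 555, 552, 556, 549, 552, 551, 550, 553, 551, 549, 549, 549, 550, 547, 546, 544, 549, 544, 543, 551]
row 110 [363, 337, 295, 271, 216, 225, 216, 223, 224, 222, 223, 222, 208, 386, 382, 377, 385, 405, 550, 555, 554, 554, 557, 458, 240, 257, 452, 553, 547, 554, 549, 549, 552, 549, 552, 548, 549, 549, 547, 551, 543, 548, 547, 546, 546, 548, 548]
row 120 [361, 339, 279, 289, 209, 208, 215, 205, 205, 206, 212, 208, 211, 212, 214, 209, 196, 440, 574, 497, 555, 563, 302, 284, 236, 348, 518, 552, 553, 553, 553, 551, 549, 551, 546, 549, 549, 550, 549, 550, 548, 550, 548, 548, 550, 548, 546]
```

Emit:
send_rows([
  {"ax":0,"ay":0,"az":0.002,"dx":0,"dy":0.05,"dz":0,"hand":1},
  {"ax":0,"ay":0,"az":0.003,"dx":0,"dy":0.1,"dz":0,"hand":1},
  {"ax":0,"ay":0,"az":0.003,"dx":0,"dy":0.12,"dz":0,"hand":1},
  {"ax":0,"ay":0,"az":0.003,"dx":0,"dy":0.12,"dz":0,"hand":1},
  {"ax":0,"ay":0,"az":0.003,"dx":0,"dy":0.12,"dz":0,"hand":1},
])

```text
clock: 13.0
eef_pos: [524.3, 106.0, 84.6]
tool_rot: [-3.138, 0.001, 1.294]
force: [-7.2, 3.2, 3.9]
width: 9.6
gripper_force: 59.4
```

```bash
python3 look.py w9 | head -6; python3 -c "
from h import *
print(read_state()['qpos'])"
```

```text
13.0 [524.29533257 106.02023592  84.58335114] [-3.13806367e+00  1.21843904e-03  1.29393823e+00] [-7.15313772  3.23206798  3.86432172] [ 0.44776672  1.40408831 -0.05899248]
force X,Y -7.763182478299354 1.1604484252770133
postL out [267.7  86.1]
plateL out [284.8  83.1]
wall end [256.   84.4]
tcp -4.38749965907299 1.8963735084413038
[-0.13211877  0.68710707 -0.18087006  1.95674913  0.22966731  0.52087265
 -0.74993784]
```

Emit:
send_rows([
  {"ax":-0.002,"ay":0,"az":0,"dx":0,"dy":0.02,"dz":-0.01,"hand":1},
  {"ax":-0.004,"ay":0,"az":0,"dx":0,"dy":0.05,"dz":-0.02,"hand":1},
  {"ax":-0.004,"ay":0,"az":0,"dx":0,"dy":0.06,"dz":-0.02,"hand":1},
  {"ax":-0.004,"ay":0,"az":0,"dx":0,"dy":0.06,"dz":-0.02,"hand":1},
  {"ax":-0.004,"ay":0,"az":0,"dx":0,"dy":0.06,"dz":-0.02,"hand":1},
])

```text
clock: 13.55
eef_pos: [524.4, 106.0, 84.6]
tool_rot: [-3.141, 0.001, 1.294]
force: [-8.4, 2.7, 3.7]
width: 8.9
gripper_force: 59.2
```

```bash
python3 look.py w10 | head -6; python3 - <<'E'
from h import *
a=np.zeros((600,800,3),np.uint8)
w=cv2.imread("pics/w10.png"); s=grab("scene")["pixels"][90:250,190:340].astype(np.uint8)[:,:,::-1]
t=grab("top")["pixels"][140:260,190:440].astype(np.uint8)[:,:,::-1]
a[:384,:512]=w; r=cv2.resize(s,(288,307),interpolation=2); a[:307,512:]=r; r=cv2.resize(t,None,fx=1.75,fy=1.75); a[388:388+210,:r.shape[1]]=r[:210]
cv2.imwrite("pics/m10.png",a)
E
```

```text
13.55 [524.3731831  105.97602801  84.58107645] [-3.14117007e+00  1.46063149e-03  1.29411190e+00] [-8.44051927  2.67625924  3.65016294] [ 0.56695039  1.52191968 -0.11759295]
force X,Y -8.850377702947066 0.2748519370007143
postL out [267.8  86.1]
plateL out [285.   83.1]
wall end [256.4  84.5]
tcp -4.300548464225931 1.8750537108984235
```

View pics/m10.png

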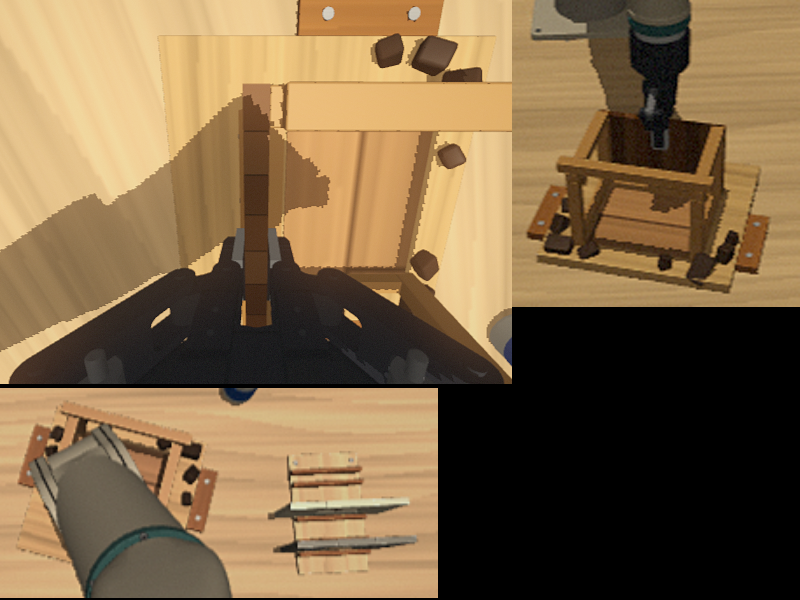

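The final view shows the wall's top edge (columns 243–270) against the post at column 272, with its end at row 84 level with the post and side plate. The other walls are still in the rack. A final touch brings the push to about 10 N.

Emit:
send_rows([
  {"ax":0,"ay":0,"az":0.001,"dx":0,"dy":0.03,"dz":0,"hand":1},
  {"ax":0,"ay":0,"az":0.001,"dx":0,"dy":0.04,"dz":0,"hand":1},
  {"ax":0,"ay":0,"az":0.001,"dx":0,"dy":0.04,"dz":0,"hand":1},
  {"ax":0,"ay":0,"az":0.001,"dx":0,"dy":0.04,"dz":0,"hand":1},
  {"ax":0,"ay":0,"az":0.001,"dx":0,"dy":0.04,"dz":0,"hand":1},
  {"ax":0,"ay":0,"az":0.001,"dx":0,"dy":0.04,"dz":0,"hand":1},
  {"ax":0,"ay":0,"az":0.001,"dx":0,"dy":0.04,"dz":0,"hand":1},
  {"ax":0,"ay":0,"az":0.001,"dx":0,"dy":0.04,"dz":0,"hand":1},
  {"ax":0,"ay":0,"az":0.001,"dx":0,"dy":0.04,"dz":0,"hand":1},
  {"ax":0,"ay":0,"az":0.001,"dx":0,"dy":0.04,"dz":0,"hand":1},
])

```text
clock: 14.7
eef_pos: [524.4, 106.0, 84.6]
tool_rot: [-3.141, 0.002, 1.293]
force: [-8.6, 3.4, 4.1]
width: 9.0
gripper_force: 59.4
```

```bash
python3 look.py w11 | head -6
```

```text
14.7 [524.40748035 105.99616943  84.61006114] [-3.14062421e+00  1.63370577e-03  1.29348393e+00] [-8.60818237  3.43391934  4.09460315] [ 0.65225892  1.66888554 -0.04471233]
force X,Y -9.21816464791712 0.9581472589384229
postL out [267.6  86.1]
plateL out [284.8  83.1]
wall end [256.3  84.4]
tcp -4.273037985762151 1.9037791656065308
```

Emit:
send_rows([
  {"ax":-0.001,"ay":0,"az":0,"dx":0,"dy":0.02,"dz":0,"hand":1},
  {"ax":-0.001,"ay":0,"az":0,"dx":0,"dy":0.03,"dz":0,"hand":1},
  {"ax":-0.001,"ay":0,"az":0,"dx":0,"dy":0.03,"dz":0,"hand":1},
  {"ax":-0.001,"ay":0,"az":0,"dx":0,"dy":0.03,"dz":0,"hand":1},
  {"ax":-0.001,"ay":0,"az":0,"dx":0,"dy":0.03,"dz":0,"hand":1},
  {"ax":-0.001,"ay":0,"az":0,"dx":0,"dy":0.03,"dz":0,"hand":1},
])

```text
clock: 15.35
eef_pos: [524.4, 106.0, 84.6]
tool_rot: [-3.141, 0.002, 1.294]
force: [-9.6, 3.0, 4.0]
width: 9.1
gripper_force: 59.4
```

```bash
python3 look.py w12 | head -2;python3 look.py w13 | head -2
```

```text
15.35 [524.37689877 105.98311304  84.56351624] [-3.14107039e+00  1.80731428e-03  1.29352835e+00] [-9.59924683  2.97749993  3.98970142] [ 0.71635407  1.7733315  -0.05196326]
force X,Y -10.047341965161912 0.2489276661697995
15.4 [524.39056242 105.98026129  84.58491638] [-3.14109948e+00  1.79464301e-03  1.29352628e+00] [-9.88738709  2.28211559  3.75589934] [ 0.68805279  1.82646975 -0.01746045]
force X,Y -10.135078379588132 -0.4986594530287659
```

A steady 10 N, centred between the posts.

```bash
python3 -c "
from cell import finish_job
print(finish_job())"
```

```text
the job is handed in; nothing more can be done
None
```

The brown wall stands on the baseboard against both rear posts, its ends level with their outer sides to within about 1 mm by the wrist camera. The arm is still holding it there with a steady push of about 10 N, and the job is handed in.

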